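# Open the tab-lock closure of the sharps bin and dispose of the empty vial

## Robot

A 6-joint arm with a two-finger parallel gripper is mounted at the origin on the work surface. World frame = base frame: x ahead of the robot, y to its left, z up, the work surface at z = 0. Lengths are in m, angles in rad, forces in N, time in s.
With the tool pointing down it reaches from about 0.425 to 0.95 m from the base axis. Payload 3.5 kg.
Tool frame: the origin (TCP) lies at the very end of the fingers, on their centre line; the grasp point (between the pads) lies 19 mm behind it; x points along the fingers, z is the direction in which the jaws open and shut, and the axes are right-handed (so a half turn about x gives the same grasp; the last joint's range is limited). The gripper opens to 85 mm and grips with 20 to 120 N. Pads are 22 mm wide; open, the fingers measure 114 mm over their backs; the gripper's body (76 mm by 85 mm) begins 54 mm behind the grasp point. The pads swing forward as they close: fully open they stand 13 mm farther back than shut.
Start: joints at [-0.15, 0.286, 1.577, -0, 1.279, -0.15], TCP at [0.675, 0, 0.231] pointing down, gripper open.
Joint ranges: [-2.77, 2.77], [-0.9, 2.22], [0.21, 2.48], [-1.53, 4.67], [0.24, 2.81], [-2.84, 2.84]. Speed limits (rad/s): [2.79, 2.79, 3.14, 3.14, 3.14, 3.14].

## Interface

Orientations are given as a unit quaternion [x, y, z, w].
In Python, from plant import ctrl, cams gives the robot as it stands.
- The arm moves only by the tool play_rows, never from a script. Its argument "rows" is a list of rows, each a list of 3 entries, a list of its own where there are three numbers: the opening in per cent of the stroke, from 0 (shut) to 100 (fully open), then the shift along the tool's x, y, z in units of 0.3 m (1.0 is 0.3 m), then the turn, a rotation vector about the tool's x, y, z in units of pi/2 rad (1.0 is pi/2 rad). A call has 1 to 10 rows; each row is the pose to reach, as a shift and turn from the pose commanded when the call began, along the tool's axes at that moment; what a row does not reach only later rows make up. A row lasts 1/12 s, in which the tool goes at most 41.7 mm and 7.16 degrees, less where a joint would pass 70% of its speed; a pose out of reach is approached as far as the arm can. A call with a number of a shift or a turn outside -1 to 1 is refused whole. A call with a gripper value outside its range is refused whole. The fingers move at their own pace and stop on an object; "force" is the grip in N (left out, the last holds). Time passes only in rows, so rows that repeat a pose let the fingers close. It gives the time, the measured TCP pose, the force and the opening at its end, in the units of the state.
- ctrl.get_state(): the state, without advancing time (a new reading comes with each control period).
- cams.read_camera(name): name is "scene" or "side" or "wrist"; returns a dict with "color" (400x640x3 uint8, red, green, blue), "fx", "fy", "cx", "cy" (pixels), "view" (4x4, takes a point from world to camera coordinates). Camera axes: x right, y down, z forward; pixel columns grow to the right and rows downward; lengths in m; the calibration is good to about 2 mm. A picture is of the moment at which its call begins. There is no depth.
- ctrl.sign_off(): hands the job in, once; it reports no verdict.
The state is a dict: "time": time; "qpos": joint angles; "dq": joint speeds; "joint_efforts": joint torques, N m; "eef_pos": TCP position; "tcp_rot": TCP orientation; "contact_force": force on the tool from outside, world axes, zero at the start; "wrist_torque": the same for the moment, N m; "opening": opening from 0.0 (shut) to 1.0 (fully open).
Only numpy, scipy, OpenCV 4.12 (cv2) and the standard library are available. Lean on these libraries where they do the work, as an engineer would, in place of code of your own. Each camera call takes 0.05 s, during which the arm holds its last target. There are 200 camera calls.

## Task

Open the yellow sharps bin and throw away the empty vial that stands on the steel tray. Pinch in both release tabs of the knob on its lid, turn it anticlockwise off the closed lock, ease the pinch and turn on by feel until the tabs click out in the open lock, let go, then drop the vial through the uncovered hole. Squeeze the tabs no harder than they need, never force the knob against its lock, and leave everything else where it is.

Things in the scene. Friction and masses are not known exactly. Their poses are not given: they have to be found in the camera images.
- bin: Round yellow sharps bin, 214 mm across and 163 mm tall, standing in a steel bracket fixed to the counter; it cannot move. Origin: on the bin's axis at counter height. Its x axis points from the knob to the drop hole. The flat lid deck is 160 mm above the counter with a 3 mm lip round the edge. Inside it is hollow, about 190 mm wide.
- hole (a point): Centre of the drop hole in the lid, at lid height, 66 mm from the knob's axis; x points straight away from the knob. The hole is a slice of a ring, 59 mm long radially and 52 mm wide across its middle. While the closure is shut a grey shutter under the lid blocks it; the shutter turns with the knob.
- knob (a joint): Turn of the closure in rad, 0 = closed, growing anticlockwise seen from above. Locked with about 0.06 of play at 0 and again at the open lock, which lies somewhere from 0.93 to 1.37, differs from bin to bin and has to be felt. With the tabs held in, the knob runs past the open lock to its end of travel at 1.70; it may be turned back. About 0.06 N m turns it.
- grip: The grey knob in the middle of the lid, turning with the closure. Origin: on its axis, 27 mm above the lid, half-way up its two tabs; x runs through the tabs (towards tab a), z up. Core 26 mm along x by 46 mm along y, top 46 mm above the lid. A ribbed spring tab stands on each x side, outer faces 52 mm apart at rest; under them a fixed notched collar of 34 mm radius stands 9 mm above the lid.
- tab_a_face (a point): Centre of the outer face of one tab (26 mm wide, 28 mm tall, 13 to 41 mm above the lid), 26 mm from the axis when out. Each tab resists with 6 N at rest; pressed in 3 mm (10.5 N, 46 mm over both) its tooth leaves the collar's notch; it bottoms at 5.5 mm (14 N, 41 mm over both). Over 25 N on each tab (50 N on the knob in all) cracks them.
- tab_b_face (a point): The same on the opposite tab. Between the locks an eased tab's tooth rides inside the collar (46 mm over both tabs); over a notch it springs out (52 mm when let go, about 50 mm under an 8 N pinch). Twisting the locked knob until its teeth press the collar with over 30 N breaks the lock.
- vial_center (a point): Middle of the empty glass vial that stands upright, alone, on one half of the tray: 30 mm diameter up to 38 mm, then a narrower neck and metal cap, 57 mm tall, about 25 g. This point lies on its axis 28.5 mm above its foot. (The full vials stand in the white rack.)
- tray: Flat steel instrument tray, 200 mm along its x and 280 mm along its y, floor 2 mm, rim 14 mm high; fixed. Origin: centre of its underside. The vial stands in its +y half, syringe and gauze lie in its -y half.
- syringe: Used syringe lying on the tray, about 145 mm long and 17 mm thick, along the tray's x. Leave it.
- gauze: Gauze pack on the tray, 75 x 50 x 16 mm. Leave it.
- kidney_dish: Steel kidney dish, about 200 mm long, 38 mm high, on the right of the counter. Leave it.
- tester: Orange hand-held tester, 110 x 62 x 24 mm, lying beyond the bin and the tray. Leave it.
- spray_bottle: Amber bottle with a white cap, 60 mm wide, 170 mm tall, standing at the back left. Leave it.
- vial_rack: White rack of full stock vials, 210 x 90 mm, 66 mm tall, fixed at the back right.
Mind the look-alikes: they are no part of the job. Of the things that look like the part that bears vial_center, the smaller one is meant.

How it is judged:
By the outcome, as a careful person would: the job done as asked, in the order asked, and still so for the second after the job is handed in, with the robot touching nothing.
It also fails if it takes over 64 s, if anything falls off the work surface, if the arm or the gripper's body presses on something with over 40 N, if the wrist force passes 120 N, or if a joint passes its speed limit or range.

## Working session

There is one attempt and no reset: what is moved stays moved. The work goes in short steps, Python scripts to look and compute and a tool call to move; the robot and the scene stay as the last step left them, time stands still between calls to the robot, and variables do not carry over. Pictures are saved under pics/ and viewed, about 8 in all and at most 12, crops included, and the job is handed in when it is done.

Besides the shell and the picture viewer there is one more tool, called after "Request:" as name([rows], argument=value, ...), one row to a line, values as JSON. play_rows: Moves the arm, as the interface text tells. Shifts and turns lie within -1 to 1; 1 stands for 0.3 m of shift or pi/2 rad of turn. Its arguments: {"type":"object","properties":{"rows":{"type":"array"},"force":{"type":"number"}},"required":["rows"]}

```bash
mkdir -p pics; ls
cat > h.py <<'E'
from plant import ctrl, cams
import numpy as np, cv2
from scipy.spatial.transform import Rotation as R
def snap(n,f,crop=None,scale=1):
    c=cams.read_camera(n); im=c["color"][:,:,::-1]
    np.savez(f'pics/{f}.npz',**{k:c[k] for k in c})
    if crop: u0,v0,u1,v1=crop; im=im[v0:v1,u0:u1]
    cv2.imwrite(f'pics/{f}.png',cv2.resize(im,None,fx=scale,fy=scale,interpolation=cv2.INTER_CUBIC)); return c
def ray(c,u,v,z):
    V=np.array(c["view"]); d=V[:3,:3].T@[(u-c["cx"])/c["fx"],(v-c["cy"])/c["fy"],1]; o=-V[:3,:3].T@V[:3,3]
    return o+d*(z-o[2])/d[2]
def proj(c,p):
    V=np.array(c["view"]); q=V[:3,:3]@np.array(p)+V[:3,3]
    return np.array([c["fx"]*q[0]/q[2]+c["cx"],c["fy"]*q[1]/q[2]+c["cy"]])
E
python3 - <<'E'
from h import *
s=ctrl.get_state();print(s)
print(R.from_quat(s["tcp_rot"]).as_matrix().round(3))
for n in("scene","side","wrist"):
    c=snap(n,n+"0"); print(n,c["fx"],c["cx"],c["cy"],np.array(c["view"]).round(4).tolist())
ims=[cv2.imread(f'pics/{n}0.png') for n in("scene","side","wrist")]
cv2.imwrite('pics/c0.png',cv2.resize(np.vstack([np.hstack(ims[:2]),np.hstack([ims[2],ims[2]*0])]),(800,500),interpolation=cv2.INTER_AREA))
E
```

```text
pics
{'time': 0.0, 'qpos': array([-1.49995118e-01,  2.87214531e-01,  1.57815727e+00,  9.47081464e-06,
        1.27861880e+00, -1.50015819e-01]), 'dq': array([ 0.00036058, -0.00053938, -0.00220627, -0.00064969,  0.00013029,
        0.00048249]), 'joint_efforts': array([-1.79628755e-04, -4.05981302e+01, -2.92628127e+01, -1.54224781e-04,
        5.81841552e-03,  3.74769741e-06]), 'eef_pos': array([6.74346772e-01, 1.33897500e-04, 2.29925291e-01]), 'tcp_rot': array([1.23517398e-04, 7.07944075e-01, 1.36218441e-04, 7.06268470e-01]), 'contact_force': array([-0.26004125,  0.16616753, -0.20097294]), 'wrist_torque': array([ 0.01336278, -0.03218437,  0.00323984]), 'opening': 0.9999780231199537}
[[-0.002 -0.     1.   ]
 [ 0.     1.     0.   ]
 [-1.     0.    -0.002]]
scene 517.267347330986 315.03901564049306 192.41682786348633 [[-0.5577, 0.83, 0.0019, 0.3749], [0.5656, 0.3817, -0.731, -0.1935], [-0.6075, -0.4066, -0.6823, 1.7486], [0.0, 0.0, 0.0, 1.0]]
side 492.2473276700364 321.0310664332813 198.55864057455668 [[-0.9563, -0.2922, -0.011, 0.5289], [-0.2119, 0.7185, -0.6625, 0.2808], [0.2014, -0.6312, -0.749, 1.1466], [0.0, 0.0, 0.0, 1.0]]
wrist 285.7220493321402 318.67665225405904 202.0392714959376 [[1.0, -0.0004, -0.0023, -0.6734], [0.0003, -0.9614, 0.2753, -0.0351], [-0.0023, -0.2753, -0.9613, 0.3786], [0.0, 0.0, 0.0, 1.0]]
```

View pics/scene0.png

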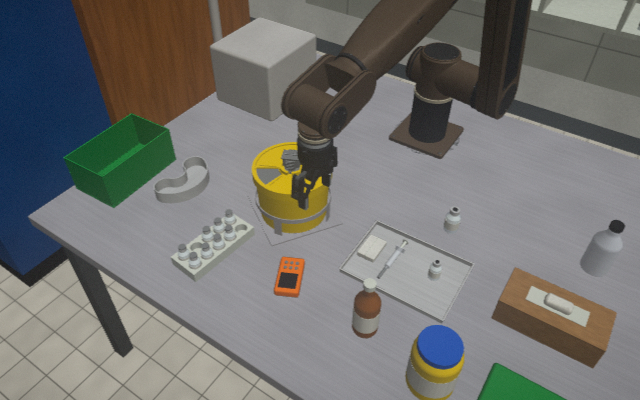

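The scene view shows the bin at about (292,185), partly hidden by the gripper. There are three vial candidates:
- the vial on the tray at (436,269)
- a larger loose vial on the counter at (453,219)
- the stock vials in the rack at about (210,240)

I choose the one on the tray, which is also the smaller of the two loose ones. I'll check the other views.

View pics/c0.png

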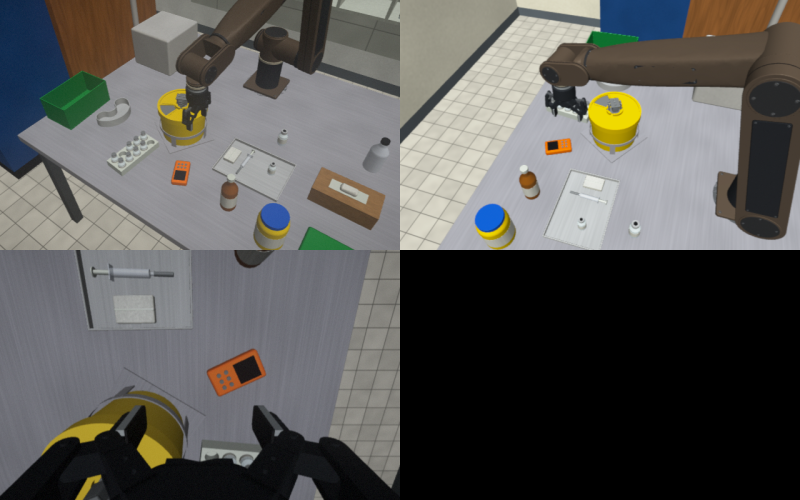

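The side view gives a clear look at the knob at about (345,165). The tray vial is at about (290,358). I'll crop both close up.

Run:
```python
from h import *
s=cv2.imread('pics/side0.png'); a=cv2.imread('pics/scene0.png')
A=cv2.resize(s[130:260,290:410],(480,520),interpolation=cv2.INTER_CUBIC)
B=cv2.resize(s[330:390,260:320],(300,300),interpolation=cv2.INTER_CUBIC)
C=cv2.resize(a[245:295,410:460],(300,300),interpolation=cv2.INTER_CUBIC)
o=np.zeros((600,780,3),np.uint8); o[:520,:480]=A;o[:300,480:]=B;o[300:,480:]=C
cv2.imwrite('pics/crop1.png',o)
```

```text
(no output)
```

View pics/crop1.png

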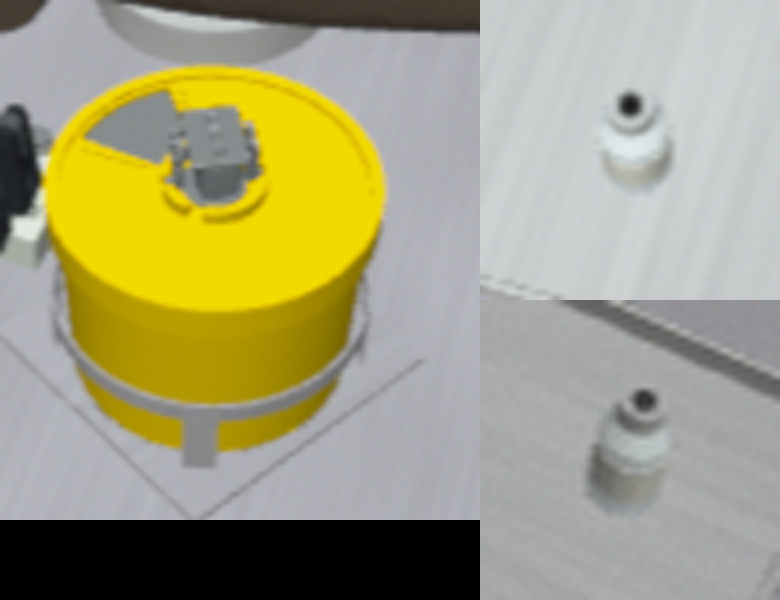

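The crop shows the tray vial with its cap top at side (290,351) and scene (437,262). The knob's centre is at side (344,165), and the grey wedge of the hole lies up and left of it at about (325,160). Next I'll compute positions.

Run:
```python
from h import *
from scipy.optimize import least_squares
L=lambda f:dict(np.load(f'pics/{f}.npz'))
s,a=L('side0'),L('scene0')
t=np.linspace(0,2*np.pi,361)
# lid rim extremes in side (l,r,top,bottom)
tgt=np.array([290+45/4,290+385/4,130+65/4,130+313/4])
def f(p,c=s):
    q=np.array([proj(c,[p[0]+.107*np.cos(x),p[1]+.107*np.sin(x),.163]) for x in t]); return np.array([q[:,0].min(),q[:,0].max(),q[:,1].min(),q[:,1].max()])
r=least_squares(lambda p:f(p)-tgt,[.6,-.1]); b=r.x; print('bin',b,r.fun)
print('scene pred',f(b,a))
for nm,(u,v) in dict(holeTL=(85,132),holeTR=(168,90),holeR=(185,120),holeB=(160,165)).items():
    p=ray(s,290+u/4,130+v/4,.160)[:2]-b; print(nm,p.round(4),np.hypot(*p),np.degrees(np.arctan2(p[1],p[0])))
for nm,(u,v) in dict(t1=(188,110),t2=(238,106),t3=(245,152),t4=(190,165)).items():
    p=ray(s,290+u/4,130+v/4,.206)[:2]-b; print(nm,p.round(4),np.hypot(*p),np.degrees(np.arctan2(p[1],p[0])))
print('vial cap',ray(s,290,350.6,.059),ray(a,437.5,261.7,.059),'foot',ray(s,291,364,.002),ray(a,434,276,.002))
```

```text
bin [ 0.5411584  -0.16137781] [-0.23866448  0.23752553  0.29918688 -0.27178705]
scene pred [251.80218431 332.53150342 142.1098593  194.31932129]
holeTL [ 0.0927 -0.0226] 0.09541692783872972 -13.721418501935775
holeTR [ 0.0523 -0.0756] 0.09188700757434223 -55.32841616184372
holeR [ 0.0338 -0.0515] 0.0615860869130645 -56.690847914802006
holeB [ 0.0379 -0.0076] 0.03862666030986312 -11.313317446171574
t1 [ 0.022  -0.0146] 0.026415315964144464 -33.50019410665654
t2 [-0.0067 -0.0267] 0.02753912385534619 -104.05939620948179
t3 [-0.021  0.011] 0.023726304844236813 152.40614110414873
t4 [0.0079 0.031 ] 0.03199983272871745 75.68367192947922
vial cap [0.53853598 0.26983224 0.059     ] [0.53646875 0.27147749 0.059     ] foot [0.53793112 0.27493058 0.002     ] [0.53596372 0.27173516 0.002     ]
```

Request:
play_rows([
  [100, [-0.33, 0, 0], [0, 0, 0]],
  [100, [-0.33, -0.1, -0.08], [0, 0, 0]],
  [100, [-0.33, -0.567, -0.447], [-0.244, 0, 0]],
  [100, [-0.33, -0.567, -0.447], [-0.244, 0, 0]],
  [100, [-0.33, -0.567, -0.447], [-0.244, 0, 0]],
  [100, [-0.33, -0.567, -0.447], [-0.244, 0, 0]],
  [100, [-0.33, -0.567, -0.447], [-0.244, 0, 0]],
  [100, [-0.33, -0.567, -0.447], [-0.244, 0, 0]],
  [100, [-0.33, -0.567, -0.447], [-0.244, 0, 0]],
  [100, [-0.33, -0.567, -0.447], [-0.244, 0, 0]],
], force=20)

```text
time: 0.98
eef_pos: [0.541, -0.1698, 0.33]
tcp_rot: [-0.134, 0.694, 0.135, 0.694]
contact_force: [-0.3, -0.5, -0.6]
opening: 0.999
```

Run:
```python
from h import *
s=ctrl.get_state();print(s['eef_pos'],s['qpos'],s['opening'])
snap('wrist','w1')
cv2.imwrite('pics/w1c.png',cv2.resize(cv2.imread('pics/w1.png')[90:330,160:480],(800,600),interpolation=cv2.INTER_CUBIC))
```

```text
[ 0.54095465 -0.16977211  0.33003929] [-4.83293799e-01 -1.21443581e-02  1.72940024e+00  6.19206329e-04
  1.42471084e+00 -8.66389238e-01] 0.9993138571783675
```

View pics/w1c.png

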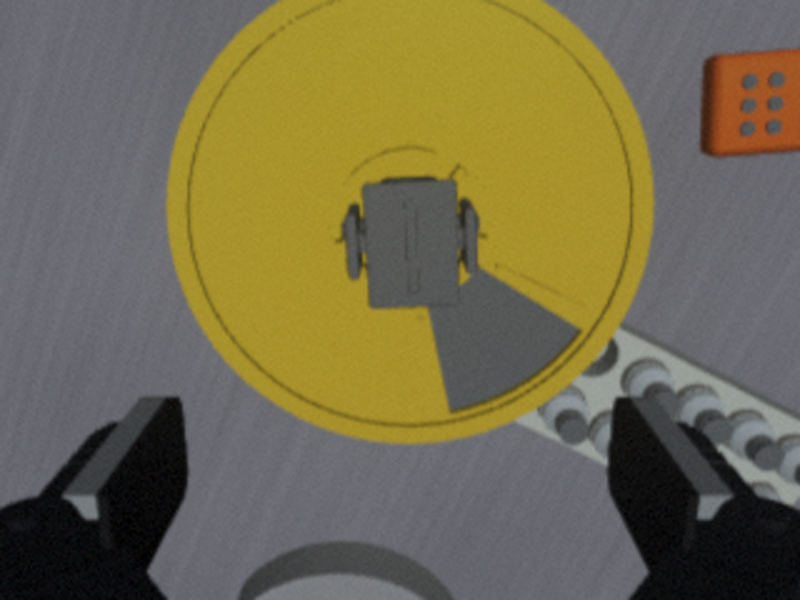

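The wrist view shows the knob core with crop corners (362,184), (456,180), (462,303), (371,307). The tabs are at crop (353,241) and (469,236), so jaw alignment is nearly right, and the hole wedge is at lower right.

Run:
```python
from h import *
c=dict(np.load('pics/w1.npz'))
P=[ray(c,160+u/2.5,90+v/2.5,.206)[:2] for u,v in[(362,184),(456,180),(462,303),(371,307)]]
P=np.array(P);print(P.round(4),'centre',P.mean(0))
for i,j in((0,1),(3,2)): d=P[j]-P[i];print('x',np.hypot(*d),np.degrees(np.arctan2(d[1],d[0])))
for i,j in((3,0),(2,1)): d=P[j]-P[i];print('y',np.hypot(*d),np.degrees(np.arctan2(d[1],d[0])))
a,b=[ray(c,160+u/2.5,90+v/2.5,.2)[:2] for u,v in[(353,241),(469,236)]];d=b-a;print('tabs',(a+b)/2,np.hypot(*d),np.degrees(np.arctan2(d[1],d[0])))
H=np.array([ray(c,160+u/2.5,90+v/2.5,.16)[:2] for u,v in[(581,330),(452,411)]]);
for p in H: q=p-P.mean(0);print('hole',np.hypot(*q),np.degrees(np.arctan2(q[1],q[0])))
# rim fit using yellow
im=cv2.cvtColor(c['color'],cv2.COLOR_RGB2HSV); m=((im[...,0]>18)&(im[...,0]<35)&(im[...,1]>130)).astype(np.uint8)
k=max(cv2.findContours(m,0,2)[0],key=cv2.contourArea); e=cv2.fitEllipse(cv2.convexHull(k)); print(e)
print('rim centre',ray(c,*e[0],.163))
```

```text
[[ 0.5169 -0.1456]
 [ 0.5488 -0.1311]
 [ 0.57   -0.1745]
 [ 0.5376 -0.1893]] centre [ 0.54331099 -0.16012853]
x 0.03506022883277669 24.35493310231519
x 0.035629759866155374 24.558997834444373
y 0.04832345083232404 115.33404909416134
y 0.04820968512230755 116.01314548398447
tabs [ 0.54230777 -0.15924635] 0.04522703755067893 24.44064197006424
hole 0.09437509884885376 -10.913762721109446
hole 0.09459902620062717 -55.647152032537996
((323.65460205078125, 170.76930236816406), (191.59808349609375, 194.58038330078125), 82.2835693359375)
rim centre [ 0.53919849 -0.15183073  0.163     ]
```

Request:
play_rows([
  [100, [0.0, 0.027, 0.016], [-0.034, 0, 0]],
  [100, [0.13, 0.027, 0.016], [-0.034, 0, 0]],
  [100, [0.26, 0.027, 0.016], [-0.034, 0, 0]],
  [100, [0.38, 0.027, 0.016], [-0.034, 0, 0]],
  [100, [0.48, 0.027, 0.016], [-0.034, 0, 0]],
  [100, [0.537, 0.027, 0.016], [-0.034, 0, 0]],
  [100, [0.537, 0.027, 0.016], [-0.034, 0, 0]],
  [68, [0.537, 0.027, 0.016], [-0.034, 0, 0]],
  [68, [0.537, 0.027, 0.016], [-0.034, 0, 0]],
  [68, [0.537, 0.027, 0.016], [-0.034, 0, 0]],
], force=20)

```text
time: 1.87
eef_pos: [0.5439, -0.161, 0.1716]
tcp_rot: [-0.154, 0.689, 0.153, 0.691]
contact_force: [0.4, 0.4, 0.8]
opening: 0.68
```

Run:
```python
from h import *
s=ctrl.get_state();print(s['eef_pos'],s['contact_force'],s['wrist_torque'],s['opening'])
snap('wrist','w2');snap('side','s2')
A=cv2.resize(cv2.imread('pics/w2.png')[150:400,160:480],(512,400),interpolation=cv2.INTER_CUBIC)
B=cv2.resize(cv2.imread('pics/s2.png')[110:210,300:372],(288,400),interpolation=cv2.INTER_CUBIC)
cv2.imwrite('pics/c2.png',np.hstack([A,B]))
```

```text
[ 0.54389223 -0.16099109  0.17162368] [0.4047909  0.36113933 0.84360185] [-0.01350945  0.00173926 -0.03518859] 0.6795087002898842
```

View pics/c2.png

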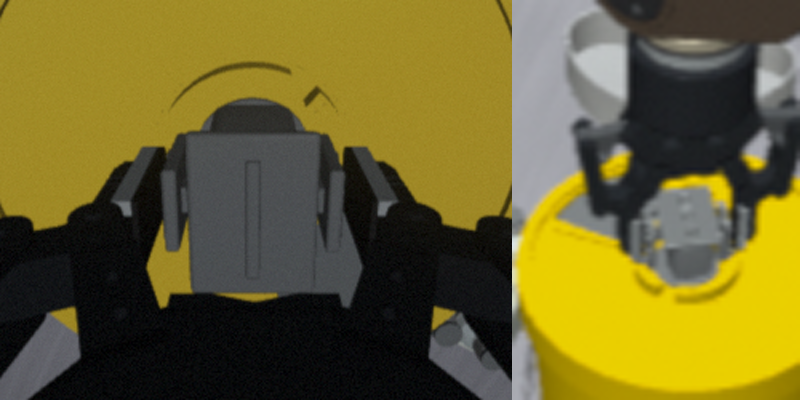

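The pads straddle the tabs symmetrically: pads at image columns 160 and 345, core centred at 255. I'll pinch lightly first, read the opening, and then go in.

Request:
play_rows([
  [52, [0, 0, 0], [0, 0, 0]],
  [52, [0, 0, 0], [0, 0, 0]],
  [52, [0, 0, 0], [0, 0, 0]],
  [52, [0, 0, 0], [0, 0, 0]],
  [52, [0, 0, 0], [0, 0, 0]],
  [52, [0, 0, 0], [0, 0, 0]],
], force=20)

```text
time: 2.47
eef_pos: [0.5435, -0.161, 0.1719]
tcp_rot: [-0.154, 0.689, 0.152, 0.691]
contact_force: [0.2, 1.3, 4.4]
opening: 0.52
```

```bash
cat > st.py <<'E'
from h import *
s=ctrl.get_state();r=R.from_quat(s['tcp_rot']).as_matrix()
print('t%.2f'%s['time'],s['eef_pos'].round(4),'F',s['contact_force'].round(2),'M',s['wrist_torque'].round(3),'open mm %.2f'%(85*s['opening']),'yaw %.2f'%np.degrees(np.arctan2(r[1,2],r[0,2])),'q6 %.2f'%s['qpos'][5])
E
python3 st.py
```

```text
t2.47 [ 0.5435 -0.161   0.1719] F [0.16 1.28 4.43] M [ 0.184  0.113 -0.009] open mm 44.22 yaw 25.00 q6 -0.90
```

Request:
play_rows([
  [52, [0, 0, 0], [-0.03, 0, 0]],
  [52, [0, 0, 0], [-0.06, 0, 0]],
  [52, [0, 0, 0], [-0.09, 0, 0]],
  [52, [0, 0, 0], [-0.12, 0, 0]],
  [52, [0, 0, 0], [-0.12, 0, 0]],
])

```text
time: 2.88
eef_pos: [0.5434, -0.1611, 0.1719]
tcp_rot: [-0.219, 0.672, 0.217, 0.674]
contact_force: [-0.9, 2.4, 6.2]
opening: 0.523
```

```bash
python3 st.py
python3 - <<'E'
from h import *
snap('wrist','w3'); cv2.imwrite('pics/w3c.png',cv2.imread('pics/w3.png')[150:400,120:520])
E
```

```text
t2.88 [ 0.5434 -0.1611  0.1719] F [-0.91  2.41  6.23] M [0.22  0.139 0.067] open mm 44.42 yaw 35.91 q6 -1.09
```

View pics/w3c.png

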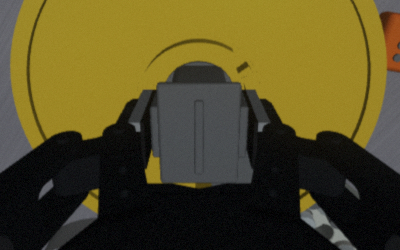

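The knob follows the gripper: 11° turned at 0.067 N m, well past the play. I'll turn on 18° and then ease the pinch.

Request:
play_rows([
  [52, [0, 0, 0], [-0.05, 0, 0]],
  [52, [0, 0, 0], [-0.1, 0, 0]],
  [52, [0, 0, 0], [-0.15, 0, 0]],
  [52, [0, 0, 0], [-0.2, 0, 0]],
  [52, [0, 0, 0], [-0.24, 0, 0]],
  [52, [0, 0, 0], [-0.24, 0, 0]],
  [56, [0, 0, 0], [-0.24, 0, 0]],
  [56, [0, 0, 0], [-0.24, 0, 0]],
  [56, [0, 0, 0], [-0.24, 0, 0]],
])

```text
time: 3.68
eef_pos: [0.5422, -0.1608, 0.1693]
tcp_rot: [-0.34, 0.62, 0.34, 0.62]
contact_force: [0.3, 0.5, -0.4]
opening: 0.561
```

```bash
python3 st.py
```

```text
t3.68 [ 0.5422 -0.1608  0.1693] F [ 0.29  0.52 -0.42] M [ 0.068 -0.021  0.037] open mm 47.71 yaw 57.40 q6 -1.47
```

Request:
play_rows([
  [56, [0, 0, 0], [-0.04, 0, 0]],
  [56, [0, 0, 0], [-0.08, 0, 0]],
  [56, [0, 0, 0], [-0.12, 0, 0]],
  [56, [0, 0, 0], [-0.16, 0, 0]],
  [56, [0, 0, 0], [-0.16, 0, 0]],
])

```text
time: 4.1
eef_pos: [0.542, -0.1609, 0.1689]
tcp_rot: [-0.415, 0.573, 0.415, 0.572]
contact_force: [0.2, -0.9, 0.5]
opening: 0.562
```

```bash
python3 st.py
```

```text
t4.10 [ 0.542  -0.1609  0.1689] F [ 0.16 -0.88  0.53] M [-0.026 -0.     0.013] open mm 47.76 yaw 71.86 q6 -1.72
```

Request:
play_rows([
  [56, [0, 0, 0], [-0.03, 0, 0]],
  [56, [0, 0, 0], [-0.06, 0, 0]],
  [56, [0, 0, 0], [-0.06, 0, 0]],
])

```text
time: 4.35
eef_pos: [0.542, -0.161, 0.1689]
tcp_rot: [-0.441, 0.553, 0.441, 0.552]
contact_force: [0.2, -1.4, 0.7]
opening: 0.56
```

```bash
python3 st.py;  python3 - <<'E'
from h import *
snap('wrist','w4'); cv2.imwrite('pics/w4c.png',cv2.resize(cv2.imread('pics/w4.png')[180:380,200:440],(720,600),interpolation=cv2.INTER_CUBIC))
E
```

```text
t4.35 [ 0.542  -0.161   0.1689] F [ 0.21 -1.45  0.65] M [-0.153  0.124 -0.021] open mm 47.60 yaw 77.18 q6 -1.81
```

View pics/w4c.png

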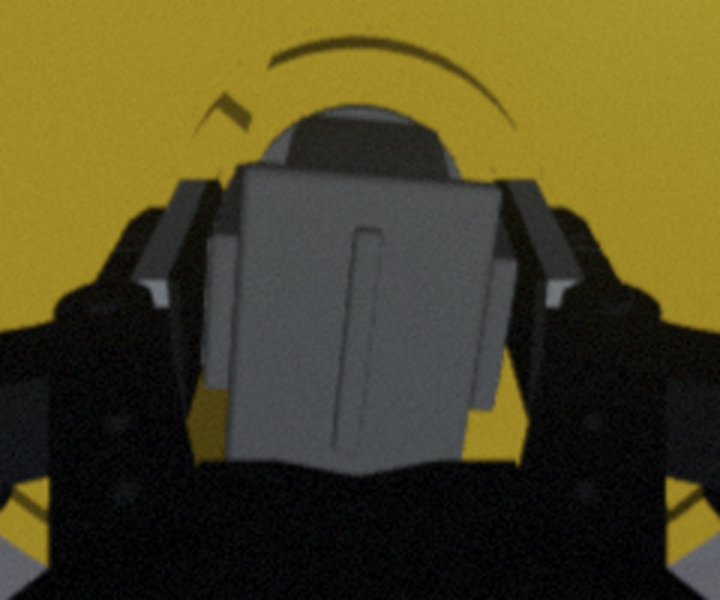

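The knob follows with a lag of about 5° (groove tilted from (358,230) to (340,450)), driven by the pad edges, as expected with the pinch eased. I continue in small steps.

Request:
play_rows([
  [56, [0, 0, 0], [-0.02, 0, 0]],
  [56, [0, 0, 0], [-0.04, 0, 0]],
  [56, [0, 0, 0], [-0.06, 0, 0]],
  [56, [0, 0, 0], [-0.06, 0, 0]],
])

```text
time: 4.73
eef_pos: [0.542, -0.1611, 0.169]
tcp_rot: [-0.466, 0.532, 0.467, 0.531]
contact_force: [-1.1, -1.1, -0.8]
opening: 0.558
```

```bash
python3 st.py
```

```text
t4.73 [ 0.542  -0.1611  0.169 ] F [-1.14 -1.08 -0.76] M [-0.195  0.167 -0.008] open mm 47.43 yaw 82.56 q6 -1.91
```

Request:
play_rows([
  [56, [0, 0, 0], [-0.02, 0, 0]],
  [56, [0, 0, 0], [-0.035, 0, 0]],
  [56, [0, 0, 0], [-0.035, 0, 0]],
])

```text
time: 4.98
eef_pos: [0.5421, -0.1608, 0.169]
tcp_rot: [-0.481, 0.518, 0.481, 0.518]
contact_force: [-0.5, -1.8, -1.1]
opening: 0.56
```

```bash
python3 st.py
```

```text
t4.98 [ 0.5421 -0.1608  0.169 ] F [-0.48 -1.85 -1.13] M [-0.175  0.176 -0.014] open mm 47.56 yaw 85.74 q6 -1.96
```

Request:
play_rows([
  [56, [0, 0, 0], [-0.02, 0, 0]],
  [56, [0, 0, 0], [-0.035, 0, 0]],
  [56, [0, 0, 0], [-0.035, 0, 0]],
])

```text
time: 5.23
eef_pos: [0.542, -0.1608, 0.169]
tcp_rot: [-0.495, 0.505, 0.495, 0.505]
contact_force: [-1.8, -1.6, -1.9]
opening: 0.56
```

```bash
python3 st.py
```

```text
t5.23 [ 0.542  -0.1608  0.169 ] F [-1.79 -1.58 -1.85] M [-0.308  0.226  0.002] open mm 47.60 yaw 88.92 q6 -2.02
```

```bash
cat > lag.py <<'E'
from h import *
import sys
c=snap('wrist',sys.argv[1])
g=lambda f:cv2.GaussianBlur(cv2.cvtColor(cv2.imread(f'pics/{f}.png'),cv2.COLOR_BGR2GRAY),(0,0),1.5).astype(np.float32)
sl=(slice(240,328),slice(270,372))
for ref in('w4','w3'):
    try:
        cc,W=cv2.findTransformECC(g(ref)[sl],g(sys.argv[1])[sl],np.eye(2,3,dtype=np.float32),cv2.MOTION_EUCLIDEAN,(3,200,1e-6),None,5)
        print(ref,'cc %.3f rot(ccw img) %.2f deg'%(cc,-np.degrees(np.arctan2(W[1,0],W[0,0]))),W[:,2].round(1))
    except cv2.error as e: print(ref,'fail')
E
python3 lag.py w5; python3 st.py
```

```text
w4 cc 0.969 rot(ccw img) 0.31 deg [-0.7  0.2]
w3 cc 0.512 rot(ccw img) 10.29 deg [-4.1 -0.2]
t5.28 [ 0.5421 -0.1608  0.169 ] F [-2.24 -2.04 -2.07] M [-0.263  0.23   0.029] open mm 47.84 yaw 88.88 q6 -2.02
```

The lag relative to the tool is unchanged (0.3°), so the knob is following. It's now at about 1.02 rad with no click yet.

Request:
play_rows([
  [56, [0, 0, 0], [-0.02, 0, 0]],
  [56, [0, 0, 0], [-0.035, 0, 0]],
  [56, [0, 0, 0], [-0.035, 0, 0]],
])

```text
time: 5.53
eef_pos: [0.5421, -0.1608, 0.169]
tcp_rot: [-0.509, 0.491, 0.509, 0.491]
contact_force: [-2.0, -1.7, -0.8]
opening: 0.558
```

```bash
python3 st.py; python3 lag.py w6
```

```text
t5.53 [ 0.5421 -0.1608  0.169 ] F [-2.04 -1.67 -0.84] M [-0.289  0.342 -0.001] open mm 47.44 yaw 92.08 q6 -2.07
w4 cc 0.969 rot(ccw img) 0.34 deg [-0.9  0.2]
w3 cc 0.514 rot(ccw img) 10.32 deg [-4.2 -0.2]
```

Request:
play_rows([
  [56, [0, 0, 0], [-0.02, 0, 0]],
  [56, [0, 0, 0], [-0.035, 0, 0]],
  [56, [0, 0, 0], [-0.035, 0, 0]],
])

```text
time: 5.83
eef_pos: [0.5422, -0.1612, 0.169]
tcp_rot: [0.523, -0.477, -0.522, -0.476]
contact_force: [-0.9, -3.0, -1.3]
opening: 0.562
```

```bash
python3 st.py; python3 lag.py w7
```

```text
t5.83 [ 0.5422 -0.1612  0.169 ] F [-0.87 -3.   -1.29] M [-0.557  0.23   0.026] open mm 47.79 yaw 95.25 q6 -2.13
w4 cc 0.975 rot(ccw img) 0.38 deg [-0.6 -0. ]
w3 cc 0.512 rot(ccw img) 10.50 deg [-3.9 -0. ]
```

Request:
play_rows([
  [56, [0, 0, 0], [-0.02, 0, 0]],
  [56, [0, 0, 0], [-0.03, 0, 0]],
  [56, [0, 0, 0], [-0.03, 0, 0]],
])

```text
time: 6.13
eef_pos: [0.5423, -0.1613, 0.1691]
tcp_rot: [0.533, -0.465, -0.533, -0.464]
contact_force: [-1.6, -6.0, -2.2]
opening: 0.559
```

```bash
python3 st.py; python3 lag.py w8
```

```text
t6.13 [ 0.5423 -0.1613  0.1691] F [-1.6  -5.97 -2.18] M [-0.74   0.22  -0.136] open mm 47.48 yaw 97.90 q6 -2.18
w4 cc 0.978 rot(ccw img) 0.23 deg [-0.4 -0.2]
w3 cc 0.509 rot(ccw img) 9.38 deg [-3.1  0.5]
```

The side force and torque have just jumped (Fy -6 N, Mz -0.14), which may be the tabs clicking into the notch. I'll look before turning any further.

Run:
```python
from h import *
o=[cv2.resize(cv2.imread(f'pics/{f}.png')[220:330,250:390],(400,314),interpolation=cv2.INTER_CUBIC) for f in('w4','w7','w8')]
o=[cv2.convertScaleAbs(i,alpha=1.7,beta=10) for i in o]
cv2.imwrite('pics/c8.png',np.vstack([np.hstack(o[1:]),np.hstack([o[0],o[0]*0])])[:600])
```

```text
(no output)
```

View pics/c8.png

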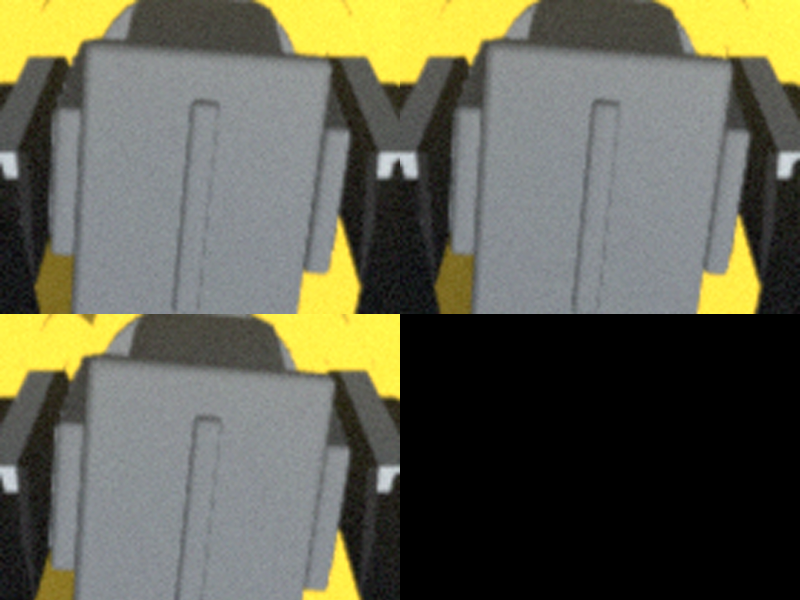

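Nothing clear yet. Letting the pinch off a little does no harm and settles it: if the teeth are in the notch, the tabs will spring fully out.

Request:
play_rows([
  [62, [0, 0, 0], [0, 0, 0]],
  [66, [0, 0, 0], [0, 0, 0]],
  [66, [0, 0, 0], [0, 0, 0]],
  [66, [0, 0, 0], [0, 0, 0]],
])

```text
time: 6.52
eef_pos: [0.5428, -0.1603, 0.1697]
tcp_rot: [0.534, -0.464, -0.533, -0.465]
contact_force: [1.2, -0.1, -0.2]
opening: 0.66
```

```bash
python3 st.py; python3 lag.py w9
python3 - <<'E'
from h import *
o=[cv2.resize(cv2.imread(f'pics/{f}.png')[220:330,250:390],(400,314),interpolation=cv2.INTER_CUBIC) for f in('w2','w9')]
cv2.imwrite('pics/c9.png',np.hstack([cv2.convertScaleAbs(i,alpha=1.7,beta=10) for i in o]))
E
```

```text
t6.52 [ 0.5428 -0.1603  0.1697] F [ 1.23 -0.14 -0.24] M [ 0.003  0.007 -0.001] open mm 56.07 yaw 97.94 q6 -2.18
w4 cc 0.738 rot(ccw img) 2.31 deg [-6.7  2.9]
w3 fail
```

View pics/c9.png

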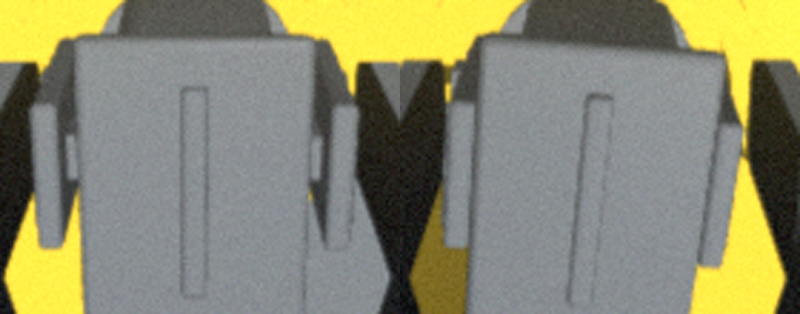

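The tabs still span 299 px here, against 325 px when fully out. So they're still riding on the collar and that jump wasn't the click. I'll regrip with a looser eased pinch (58%) and go on.

Request:
play_rows([
  [58, [0, 0, 0], [0, 0, 0]],
  [58, [0, 0, 0], [0, 0, 0]],
  [58, [0, 0, 0], [-0.02, 0, 0]],
  [58, [0, 0, 0], [-0.04, 0, 0]],
  [58, [0, 0, 0], [-0.04, 0, 0]],
])

```text
time: 6.98
eef_pos: [0.5421, -0.1616, 0.1694]
tcp_rot: [0.548, -0.448, -0.547, -0.447]
contact_force: [-1.9, -2.5, 0.8]
opening: 0.58
```

```bash
python3 st.py; python3 lag.py w10
```

```text
t6.98 [ 0.5421 -0.1616  0.1694] F [-1.85 -2.5   0.79] M [-0.488  0.157 -0.053] open mm 49.32 yaw 101.54 q6 -2.24
w4 cc 0.941 rot(ccw img) -2.29 deg [ 2.6 -3.7]
w3 fail
```

Request:
play_rows([
  [58, [0, 0, 0], [-0.02, 0, 0]],
  [58, [0, 0, 0], [-0.03, 0, 0]],
  [58, [0, 0, 0], [-0.03, 0, 0]],
])

```text
time: 7.28
eef_pos: [0.5422, -0.1615, 0.1694]
tcp_rot: [0.558, -0.435, -0.558, -0.434]
contact_force: [-1.6, -4.5, 1.6]
opening: 0.585
```

```bash
python3 st.py; python3 lag.py w11
```

```text
t7.28 [ 0.5422 -0.1615  0.1694] F [-1.59 -4.49  1.62] M [-0.791  0.249 -0.19 ] open mm 49.72 yaw 104.18 q6 -2.29
w4 cc 0.913 rot(ccw img) -3.42 deg [ 3.7 -5.2]
w3 fail
```

Opening crept up, Mz reached -0.19 N m and the lag grew, so this looks like the click. I'll let the pinch off and measure the tab span.

Request:
play_rows([
  [62, [0, 0, 0], [0, 0, 0]],
  [66, [0, 0, 0], [0, 0, 0]],
  [66, [0, 0, 0], [0, 0, 0]],
  [66, [0, 0, 0], [0, 0, 0]],
])

```text
time: 7.67
eef_pos: [0.5424, -0.1601, 0.169]
tcp_rot: [-0.558, 0.434, 0.558, 0.434]
contact_force: [0.4, 0.3, 0.5]
opening: 0.662
```

```bash
python3 st.py; python3 lag.py w12
python3 - <<'E'
from h import *
o=[cv2.resize(cv2.imread(f'pics/{f}.png')[220:330,250:390],(400,314),interpolation=cv2.INTER_CUBIC) for f in('w9','w12')]
cv2.imwrite('pics/c12.png',np.hstack([cv2.convertScaleAbs(i,alpha=1.7,beta=10) for i in o]))
E
```

```text
t7.67 [ 0.5424 -0.1601  0.169 ] F [0.38 0.32 0.54] M [-0.024  0.018 -0.027] open mm 56.24 yaw 104.23 q6 -2.29
w4 cc 0.617 rot(ccw img) -1.36 deg [-4.9  0.7]
w3 fail
```

View pics/c12.png

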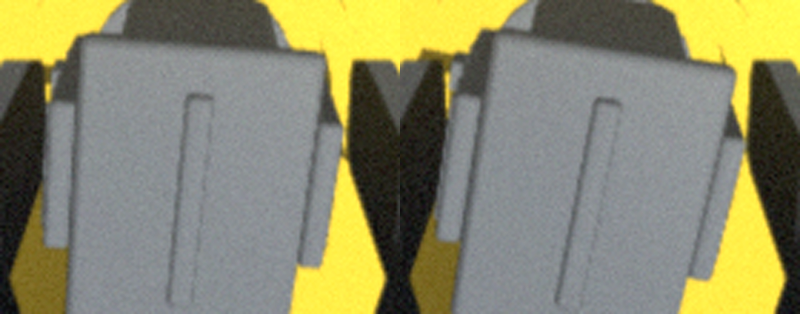

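Not clicked: the tabs still span 46 mm. The looser pinch only made the knob lag by about 11°, leaving it at about 68°. I'll turn the tool back a little, close to 56% again, and step on.

Request:
play_rows([
  [66, [0, 0, 0], [0.03, 0, 0]],
  [66, [0, 0, 0], [0.06, 0, 0]],
  [60, [0, 0, 0], [0.06, 0, 0]],
  [56, [0, 0, 0], [0.06, 0, 0]],
  [56, [0, 0, 0], [0.06, 0, 0]],
  [56, [0, 0, 0], [0.04, 0, 0]],
  [56, [0, 0, 0], [0.04, 0, 0]],
])

```text
time: 8.3
eef_pos: [0.5423, -0.1615, 0.1696]
tcp_rot: [0.545, -0.452, -0.544, -0.451]
contact_force: [-0.4, -3.0, 0.4]
opening: 0.559
```

```bash
python3 st.py; python3 lag.py w13
```

```text
t8.30 [ 0.5423 -0.1615  0.1696] F [-0.38 -3.02  0.37] M [-0.562  0.1   -0.086] open mm 47.55 yaw 100.68 q6 -2.22
w4 cc 0.990 rot(ccw img) 0.16 deg [-0.3 -0.9]
w3 cc 0.500 rot(ccw img) 10.28 deg [-3.4 -0.2]
```

Request:
play_rows([
  [56, [0, 0, 0], [-0.015, 0, 0]],
  [56, [0, 0, 0], [-0.025, 0, 0]],
  [56, [0, 0, 0], [-0.025, 0, 0]],
])

```text
time: 8.6
eef_pos: [0.5424, -0.1615, 0.1696]
tcp_rot: [0.554, -0.441, -0.553, -0.44]
contact_force: [-1.4, -5.4, 2.1]
opening: 0.559
```

```bash
python3 st.py; python3 lag.py w14
```

```text
t8.60 [ 0.5424 -0.1615  0.1696] F [-1.44 -5.44  2.09] M [-0.758  0.185 -0.088] open mm 47.53 yaw 102.94 q6 -2.26
w4 cc 0.986 rot(ccw img) 0.05 deg [-0.3 -1. ]
w3 cc 0.499 rot(ccw img) 10.20 deg [-3.4 -0.2]
```

Request:
play_rows([
  [56, [0, 0, -0.005], [-0.015, 0, 0]],
  [56, [0, 0, -0.005], [-0.025, 0, 0]],
  [56, [0, 0, -0.005], [-0.025, 0, 0]],
])

```text
time: 8.9
eef_pos: [0.5425, -0.1616, 0.1694]
tcp_rot: [-0.561, 0.429, 0.562, 0.43]
contact_force: [-2.7, 0.1, 2.9]
opening: 0.556
```

```bash
python3 st.py; python3 lag.py w15
```

```text
t8.90 [ 0.5425 -0.1616  0.1694] F [-2.66  0.07  2.87] M [-0.014  0.297 -0.033] open mm 47.27 yaw 105.16 q6 -2.30
w4 cc 0.982 rot(ccw img) -0.31 deg [ 0.5 -1.4]
w3 cc 0.489 rot(ccw img) 9.61 deg [-2.7 -0.6]
```

Request:
play_rows([
  [56, [0, 0, 0], [-0.015, 0, 0]],
  [56, [0, 0, 0], [-0.025, 0, 0]],
  [56, [0, 0, 0], [-0.025, 0, 0]],
])

```text
time: 9.2
eef_pos: [0.5425, -0.1617, 0.1694]
tcp_rot: [-0.57, 0.418, 0.57, 0.419]
contact_force: [-3.1, 0.7, 5.0]
opening: 0.562
```

```bash
python3 st.py; python3 lag.py w16
```

```text
t9.20 [ 0.5425 -0.1617  0.1694] F [-3.06  0.72  4.96] M [ 0.211  0.509 -0.04 ] open mm 47.74 yaw 107.44 q6 -2.34
w4 cc 0.980 rot(ccw img) -0.41 deg [ 0.6 -1.4]
w3 cc 0.482 rot(ccw img) 9.60 deg [-2.5 -0.7]
```

Request:
play_rows([
  [56, [-0.003, 0, 0], [-0.015, 0, 0]],
  [56, [-0.003, 0, 0], [-0.025, 0, 0]],
  [56, [-0.003, 0, 0], [-0.025, 0, 0]],
])

```text
time: 9.5
eef_pos: [0.5425, -0.1618, 0.1695]
tcp_rot: [-0.578, 0.407, 0.578, 0.407]
contact_force: [-0.8, 1.8, 0.1]
opening: 0.562
```

```bash
python3 st.py; python3 lag.py w17
```

```text
t9.50 [ 0.5425 -0.1618  0.1695] F [-0.84  1.79  0.06] M [ 0.214  0.239 -0.017] open mm 47.74 yaw 109.67 q6 -2.38
w4 cc 0.971 rot(ccw img) -0.69 deg [ 0.9 -2.1]
w3 cc 0.480 rot(ccw img) 9.62 deg [-2.5 -0.4]
```

Run:
```python
from h import *
def ang(f,a,b):
    c=dict(np.load(f'pics/{f}.npz')); d=ray(c,*b,.206)-ray(c,*a,.206); return np.degrees(np.arctan2(d[1],d[0])),np.hypot(*d[:2])
print('w2 closed',ang('w2',(160+187/1.6,150+133/1.6),(160+320/1.6,150+132/1.6)))
print('w4',ang('w4',(200+243/3,180+165/3),(200+500/3,180+185/3)))
k=2.857
print('w7',ang('w7',(250+85/k,220+43/k),(250+331/k,220+63/k)))
print('w9',ang('w9',(250+82/k,220+38/k),(250+324/k,220+53/k)))
print('w12',ang('w12',(250+90/k,220+32/k),(250+336/k,220+70/k)))
```

```text
w2 closed (np.float64(25.446502710962342), np.float64(0.03358222063555425))
w4 (np.float64(72.35859878310859), np.float64(0.03409494084513602))
w7 (np.float64(90.22596747701681), np.float64(0.034312354229981114))
w9 (np.float64(94.0748962524644), np.float64(0.033816486429369026))
w12 (np.float64(94.72069294730883), np.float64(0.03466058612044881))
```

Request:
play_rows([
  [56, [0, 0, 0], [-0.015, 0, 0]],
  [56, [0, 0, 0], [-0.03, 0, 0]],
  [56, [0, 0, 0], [-0.03, 0, 0]],
])

```text
time: 9.8
eef_pos: [0.5425, -0.1618, 0.1695]
tcp_rot: [-0.587, 0.393, 0.588, 0.393]
contact_force: [-0.3, 1.9, 0.5]
opening: 0.561
```

```bash
python3 st.py; python3 lag.py w18
```

```text
t9.80 [ 0.5425 -0.1618  0.1695] F [-0.3   1.92  0.46] M [ 0.312  0.112 -0.053] open mm 47.70 yaw 112.41 q6 -2.43
w4 cc 0.915 rot(ccw img) 0.11 deg [ 0.7 -1.2]
w3 cc 0.411 rot(ccw img) -1.71 deg [ 4.5 -2.9]
```

The image correlation dropped (0.97 to 0.915), so something changed. I'll ease off and measure the tab span numerically.

Request:
play_rows([
  [60, [0, 0, 0], [0, 0, 0]],
  [64, [0, 0, 0], [0, 0, 0]],
  [66, [0, 0, 0], [0, 0, 0]],
  [66, [0, 0, 0], [0, 0, 0]],
])

```text
time: 10.18
eef_pos: [0.543, -0.1626, 0.1705]
tcp_rot: [0.588, -0.394, -0.587, -0.394]
contact_force: [-0.0, 0.2, 0.4]
opening: 0.664
```

```bash
python3 st.py
python3 - <<'E'
from h import *
snap('wrist','w19')
for f in('w2','w9','w12','w17','w18','w19'):
    im=cv2.imread(f'pics/{f}.png').astype(int)
    for y in(264,270,276,282,290):
        r=cv2.blur(im[y-1:y+2].astype(np.float32),(1,3))[1]; g=(r.min(1)>45)  # grey: all channels bright
        xs=np.where(g[255:385])[0]+255
        print(f,y,xs.min(),xs.max(),xs.max()-xs.min(),''.join('#' if v else '.' for v in g[255:385:2]))
o=[cv2.resize(cv2.imread(f'pics/{f}.png')[220:330,250:390],(400,314),interpolation=cv2.INTER_CUBIC) for f in('w18','w19')]
cv2.imwrite('pics/c19.png',np.hstack([cv2.convertScaleAbs(i,alpha=1.7,beta=10) for i in o]))
E
```

```text
t10.18 [ 0.543  -0.1626  0.1705] F [-0.04  0.19  0.43] M [0.029 0.006 0.021] open mm 56.41 yaw 112.32 q6 -2.43
w2 264 261 374 113 ...#####...##########################################...####.....
w2 270 261 374 113 ...#####.#############################################..####.....
w2 276 262 374 112 ....####.#############################################.#####.....
w2 282 262 374 112 ....####..############################################.#####.....
w2 290 262 377 115 ....####....#########################################..#######...
w9 264 266 369 103 ......####################################################.......
w9 270 266 369 103 ......####################################################.......
w9 276 265 368 103 .....####################################################........
w9 282 266 367 101 ......###################################################........
w9 290 265 366 101 .....###################################################.........
w12 264 267 363 96 ......#################################################..........
w12 270 266 370 104 ......############################
[... 878 characters left out ...]
######......
w18 276 255 384 129 #.......##################################################......#
w18 282 255 384 129 #......###################################################......#
w18 290 268 368 100 .......##################################################........
w19 264 271 373 102 ........####################################################.....
w19 270 271 373 102 ........####################################################.....
w19 276 271 372 101 ........###################################################......
w19 282 270 371 101 ........###################################################......
w19 290 270 370 100 ........##################################################.......
```

View pics/c19.png

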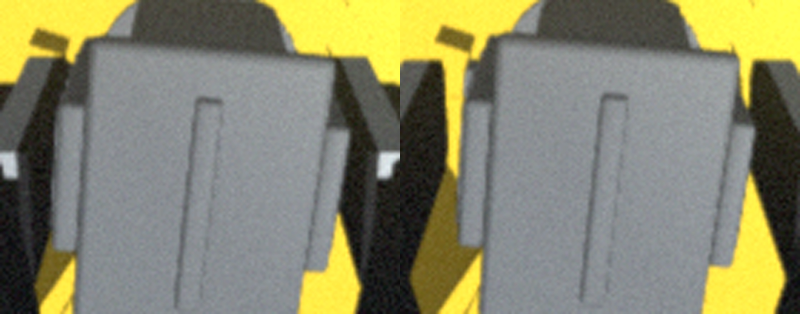

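The tabs are still in at about 82°, so the notch was passed or missed. A dark collar notch mark shows at (455,38) in the crop, so I'll compute its bearing about the axis.

Run:
```python
from h import *
ax=np.array([.5427,-.1612])
k=2.857
for f,u,v in(('w2',160+312/1.6,150+97/1.6),('w2',160+291/1.6,150+71/1.6),('w3',120+243,150+67),('w4',200+238/3,180+112/3),('w4',200+210/3,180+115/3),('w4',200+268/3,180+60/3),('w19',250+55/k,220+38/k),('w18',250+50/k,220+40/k)):
    c=dict(np.load(f'pics/{f}.npz'))
    for z in(.169,):
        p=ray(c,u,v,z)[:2]-ax; print(f,z,'r %.4f ang %.1f'%(np.hypot(*p),np.degrees(np.arctan2(p[1],p[0]))))
# polar unwrap of collar in w2, w9, w19 brightness at r 27-34 top
for f in('w2','w5','w9','w19'):
    c=dict(np.load(f'pics/{f}.npz')); g=cv2.GaussianBlur(c['color'][...,0],(3,3),0); yaw=0
    o=[]
    for a in range(0,360,3):
        uv=proj(c,[ax[0]+.032*np.cos(np.radians(a)),ax[1]+.032*np.sin(np.radians(a)),.169]); u,v=uv.round().astype(int)
        o.append(int(g[v,u]) if 0<=u<640 and 0<=v<400 else 0)
    print(f,'  '.join(f'{3*i}:{x}' for i,x in enumerate(o) if 30<=3*i<=210))
```

```text
w2 0.169 r 0.0312 ang 74.8
w2 0.169 r 0.0352 ang 93.4
w3 0.169 r 0.0314 ang 75.9
w4 0.169 r 0.0302 ang -150.0
w4 0.169 r 0.0334 ang -143.1
w4 0.169 r 0.0350 ang -167.4
w19 0.169 r 0.0302 ang -90.9
w18 0.169 r 0.0302 ang -91.3
w2 30:42  33:59  36:148  39:159  42:159  45:160  48:159  51:160  54:160  57:160  60:159  63:159  66:155  69:160  72:153  75:76  78:101  81:159  84:160  87:160  90:160  93:159  96:160  99:161  102:159  105:160  108:159  111:161  114:161  117:159  120:160  123:160  126:160  129:161  132:162  135:160  138:160  141:160  144:160  147:159  150:159  153:161  156:159  159:160  162:160  165:160  168:160  171:161  174:160  177:160  180:160  183:160  186:159  189:160  192:146  195:56  198:22  201:18  204:19  207:18  210:25
w5 30:76  33:75  36:76  39:76  42:74  45:61  48:47  51:66  54:74  57:77  60:76  63:76  66:49  69:38  72:22  75:18  78:17  81:18  84:23  87:36  90:46  93:46  96:46  99:46  102:48  105:78  108:148  111:159  114:160  117:159  120:160  123:160  126:159  129:158  132:159  135:160  138:160  141:160  144:158  147:159  150:159  153:159  156:159  159:159  162:159
[... 438 characters left out ...]
144:159  147:160  150:160  153:160  156:160  159:161  162:160  165:159  168:160  171:160  174:160  177:158  180:159  183:161  186:158  189:160  192:159  195:159  198:160  201:159  204:160  207:158  210:125
w19 30:75  33:74  36:75  39:76  42:78  45:78  48:76  51:80  54:79  57:80  60:79  63:79  66:77  69:69  72:66  75:76  78:81  81:83  84:81  87:50  90:39  93:24  96:15  99:17  102:17  105:17  108:20  111:19  114:21  117:23  120:27  123:28  126:80  129:157  132:158  135:158  138:158  141:159  144:159  147:160  150:158  153:159  156:159  159:158  162:158  165:159  168:159  171:159  174:159  177:159  180:159  183:160  186:160  189:160  192:159  195:128  198:157  201:159  204:159  207:158  210:159
```

The collar shows the open notch directly. Its low wall is at about 75° (w2) and its high wall at about 89° (w19), so its centre is at about 82°, an open lock of about 57° (1.0 rad). At 56% the pads still held the tabs in as I passed it. I'll pinch lightly and turn back to just before it, then feel forward with full easing at each step.

Request:
play_rows([
  [66, [0, 0, 0], [0.056, 0, 0]],
  [58, [0, 0, 0], [0.056, 0, 0]],
  [53, [0, 0, 0], [0.056, 0, 0]],
  [53, [0, 0, 0], [0.056, 0, 0]],
  [53, [0, 0, 0], [0.056, 0, 0]],
  [53, [0, 0, 0], [0.12, 0, 0]],
  [53, [0, 0, 0], [0.18, 0, 0]],
  [53, [0, 0, 0], [0.24, 0, 0]],
  [53, [0, 0, 0], [0.3, 0, 0]],
  [53, [0, 0, 0], [0.36, 0, 0]],
])

```text
time: 11.07
eef_pos: [0.5424, -0.1619, 0.1705]
tcp_rot: [-0.453, 0.543, 0.454, 0.543]
contact_force: [-3.5, 2.3, 3.7]
opening: 0.533
```

```bash
python3 st.py
```

```text
t11.07 [ 0.5424 -0.1619  0.1705] F [-3.45  2.3   3.72] M [0.392 0.175 0.137] open mm 45.32 yaw 79.75 q6 -1.86
```

Request:
play_rows([
  [53, [0, 0, 0], [0.045, 0, 0]],
  [53, [0, 0, 0], [0.045, 0, 0]],
  [56, [0, 0, 0], [0.045, 0, 0]],
  [60, [0, 0, 0], [0.045, 0, 0]],
  [64, [0, 0, 0], [0.045, 0, 0]],
  [64, [0, 0, 0], [0.045, 0, 0]],
])

```text
time: 11.57
eef_pos: [0.5427, -0.1627, 0.1699]
tcp_rot: [-0.435, 0.558, 0.435, 0.557]
contact_force: [-0.6, -0.4, -0.4]
opening: 0.638
```

```bash
cat > span.py <<'E'
from h import *
import sys,subprocess
f=sys.argv[1]; snap('wrist',f); im=cv2.imread(f'pics/{f}.png')
for y in(264,276,288):
    r=cv2.blur(im[y-1:y+2].astype(np.float32),(1,3))[1]; g=(r.min(1)>45)
    print(y,''.join('#' if v else '.' for v in g[255:385:2]))
E
python3 st.py; python3 span.py w20; python3 lag.py w21
```

```text
t11.57 [ 0.5427 -0.1627  0.1699] F [-0.63 -0.35 -0.44] M [ 0.026 -0.003 -0.004] open mm 54.20 yaw 75.91 q6 -1.79
264 ........####################################################.....
276 ........####################################################.....
288 ........###################################################......
w4 cc 0.760 rot(ccw img) 2.43 deg [2.  3.4]
w3 fail
```

Still in at about 50°, as expected. Next I'll use a just-touching pinch (54.5%) for each 3° turn, then ease and check.

Request:
play_rows([
  [58, [0, 0, 0.004], [0, 0, 0]],
  [54.5, [0, 0, 0.004], [0, 0, 0]],
  [54.5, [0, 0, 0.004], [-0.02, 0, 0]],
  [54.5, [0, 0, 0.004], [-0.045, 0, 0]],
  [54.5, [0, 0, 0.004], [-0.045, 0, 0]],
  [58, [0, 0, 0.004], [-0.045, 0, 0]],
  [62, [0, 0, 0.004], [-0.045, 0, 0]],
  [62, [0, 0, 0.004], [-0.045, 0, 0]],
])

```text
time: 12.33
eef_pos: [0.5429, -0.1609, 0.17]
tcp_rot: [-0.454, 0.542, 0.454, 0.542]
contact_force: [0.0, 0.3, -0.0]
opening: 0.617
```

```bash
python3 st.py; python3 span.py w22
```

```text
t12.33 [ 0.5429 -0.1609  0.17  ] F [ 0.    0.32 -0.02] M [-0.025  0.037  0.01 ] open mm 52.45 yaw 79.88 q6 -1.86
264 ...#####...##########################################...#####....
276 ...#####.##############################################.#####....
288 ....####...#########################################....####.....
```

The tabs have sprung out: the gaps to the core are visible and the span is about 114 px, the same as at rest. The knob is at about 54° (0.95 rad). I'll let go and rise.

Request:
play_rows([
  [75, [0, 0, 0], [0, 0, 0]],
  [100, [0, 0, 0], [0, 0, 0]],
  [100, [0, 0, 0], [0, 0, 0]],
  [100, [0, 0, 0], [0, 0, 0]],
  [100, [-0.06, 0, 0], [0, 0, 0]],
  [100, [-0.18, 0, 0], [0, 0, 0]],
  [100, [-0.3, 0, 0], [0, 0, 0]],
  [100, [-0.43, 0, 0], [0, 0, 0]],
  [100, [-0.43, 0, 0], [0, 0, 0]],
  [100, [-0.43, 0, 0], [0, 0, 0]],
])

```text
time: 13.22
eef_pos: [0.5444, -0.1617, 0.3033]
tcp_rot: [-0.457, 0.541, 0.452, 0.543]
contact_force: [-0.2, 0.5, -0.6]
opening: 1.003
```

```bash
python3 st.py
python3 - <<'E'
from h import *
c=snap('wrist','w23')
# bin-hole colour: sample at hole centre and around
ax=np.array([.5427,-.1612])
for da in(-15,0,15):
    a=np.radians(-33.3+da)
    print(da,[c['color'][tuple(proj(c,[ax[0]+r*np.cos(a),ax[1]+r*np.sin(a),.16]).round().astype(int)[::-1])].tolist() for r in(.045,.066,.085)])
s=ctrl.get_state(); r=R.from_quat(s['tcp_rot']).as_matrix()
# target: vial approach, tool down yaw 0
T=np.array([.537,.271,.20]); print('shift units',(r.T@(T-s['eef_pos'])/.3).round(3))
E
```

```text
t13.22 [ 0.5444 -0.1617  0.3033] F [-0.16  0.48 -0.59] M [ 0.015  0.03  -0.063] open mm 85.29 yaw 79.93 q6 -1.86
-15 [[84, 71, 17], [85, 71, 23], [90, 77, 28]]
0 [[76, 69, 42], [79, 66, 15], [78, 65, 18]]
15 [[73, 63, 14], [79, 67, 23], [77, 65, 21]]
shift units [0.333 0.274 1.415]
```

The hole shows the dark yellow inside of the bin at all sampled points, so it's uncovered. Now to the vial.

Request:
play_rows([
  [100, [0, 0.15, 0.8], [0.44, 0, 0]],
  [100, [0, 0.15, 0.8], [0.44, 0, 0]],
  [100, [0, 0.15, 0.8], [0.44, 0, 0]],
  [100, [0, 0.15, 0.8], [0.44, 0, 0]],
  [100, [0, 0.15, 0.8], [0.44, 0, 0]],
  [100, [0, 0.15, 0.8], [0.44, 0, 0]],
  [100, [0, 0.15, 0.8], [0.44, 0, 0]],
])

```text
time: 13.85
eef_pos: [0.5389, 0.0877, 0.2965]
tcp_rot: [-0.242, 0.665, 0.245, 0.663]
contact_force: [0.6, 0.1, 0.3]
opening: 1.003
```

```bash
python3 st.py
python3 - <<'E'
from h import *
s=ctrl.get_state(); r=R.from_quat(s['tcp_rot']).as_matrix()
T=np.array([.537,.261,.20]); print('shift units',(r.T@(T-s['eef_pos'])/.3).round(3))
E
```

```text
t13.85 [0.5389 0.0877 0.2965] F [0.56 0.06 0.33] M [-0.03  -0.02  -0.017] open mm 85.23 yaw 40.31 q6 -0.73
shift units [0.323 0.443 0.37 ]
```

Request:
play_rows([
  [100, [0.2, 0.44, 0.37], [0.44, 0, 0]],
  [100, [0.2, 0.44, 0.37], [0.44, 0, 0]],
  [100, [0.2, 0.44, 0.37], [0.44, 0, 0]],
  [100, [0.32, 0.44, 0.37], [0.44, 0, 0]],
  [100, [0.32, 0.44, 0.37], [0.44, 0, 0]],
  [100, [0.32, 0.44, 0.37], [0.44, 0, 0]],
  [100, [0.32, 0.44, 0.37], [0.44, 0, 0]],
  [100, [0.32, 0.44, 0.37], [0.44, 0, 0]],
])

```text
time: 14.52
eef_pos: [0.5388, 0.2555, 0.201]
tcp_rot: [-0.006, 0.708, 0.005, 0.706]
contact_force: [1.1, -0.1, 0.6]
opening: 1.002
```

```bash
python3 st.py
python3 - <<'E'
from h import *
c=snap('wrist','w24')
print(proj(c,[.537,.271,.059]),proj(c,[.537,.271,.002]))
i=cv2.imread('pics/w24.png'); cv2.imwrite('pics/w24c.png',cv2.resize(i[100:320,170:470],(750,550),interpolation=cv2.INTER_CUBIC))
E
```

```text
t14.52 [0.5388 0.2555 0.201 ] F [ 1.13 -0.06  0.57] M [-0.011 -0.002  0.01 ] open mm 85.17 yaw 0.91 q6 0.26
[318.06698865 176.30351438] [318.33976658 167.26173151]
```

View pics/w24c.png

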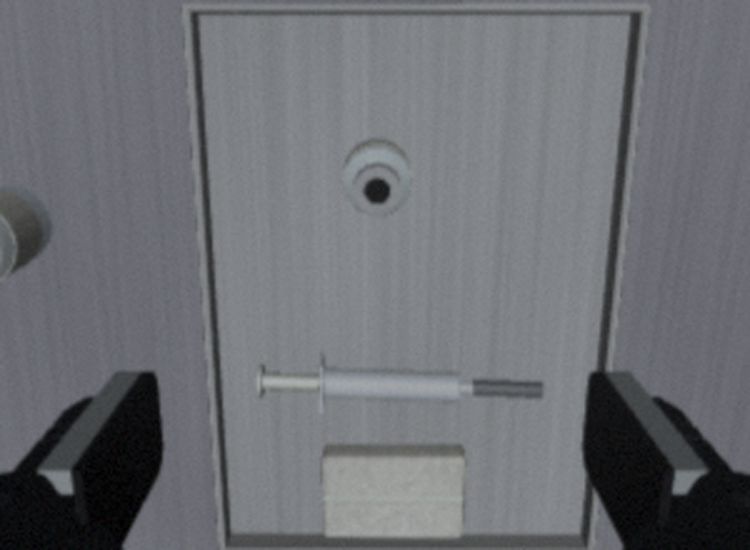

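The cap centre is at crop (377,190), which is image (320.8,176), within 3 px of the prediction. So the vial is at (0.538, 0.271); the larger look-alike is left of the tray at crop (15,235). Now the descent.

Request:
play_rows([
  [100, [0.1, 0.053, -0.002], [0, 0, 0]],
  [100, [0.22, 0.053, -0.002], [0, 0, 0]],
  [100, [0.34, 0.053, -0.002], [0, 0, 0]],
  [100, [0.45, 0.053, -0.002], [0, 0, 0]],
  [100, [0.55, 0.053, -0.002], [0, 0, 0]],
  [100, [0.62, 0.053, -0.002], [0, 0, 0]],
  [100, [0.63, 0.053, -0.002], [0, 0, 0]],
  [70, [0.63, 0.053, -0.002], [0, 0, 0]],
  [50, [0.63, 0.053, -0.002], [0, 0, 0]],
  [45, [0.63, 0.053, -0.002], [0, 0, 0]],
], force=20)

```text
time: 15.4
eef_pos: [0.5413, 0.2717, 0.017]
tcp_rot: [-0.004, 0.705, 0.005, 0.709]
contact_force: [0.7, 0.0, 0.9]
opening: 0.608
```

Request:
play_rows([
  [38, [0, 0, 0], [0, 0, 0]],
  [30, [0, 0, 0], [0, 0, 0]],
  [25, [0, 0, 0], [0, 0, 0]],
  [25, [0, 0, 0], [0, 0, 0]],
  [25, [0, 0, 0], [0, 0, 0]],
  [25, [0, 0, 0], [0, 0, 0]],
])

```text
time: 15.9
eef_pos: [0.5406, 0.2719, 0.0164]
tcp_rot: [-0.004, 0.706, 0.005, 0.708]
contact_force: [-0.4, -0.7, 7.0]
opening: 0.34
```

```bash
python3 st.py
```

```text
t15.90 [0.5406 0.2719 0.0164] F [-0.4  -0.66  6.99] M [-0.123  0.132 -0.024] open mm 28.93 yaw 0.74 q6 0.29
```

Gripped at 28.9 mm. I'll lift.

Request:
play_rows([
  [25, [-0.02, 0, 0], [0, 0, 0]],
  [25, [-0.08, 0, 0], [0, 0, 0]],
  [25, [-0.18, 0, 0], [0, 0, 0]],
  [25, [-0.3, 0, 0], [0, 0, 0]],
  [25, [-0.42, 0, 0], [0, 0, 0]],
  [25, [-0.54, 0, 0], [0, 0, 0]],
  [25, [-0.66, 0, 0], [0, 0, 0]],
  [25, [-0.78, 0, 0], [0, 0, 0]],
  [25, [-0.86, 0, 0], [0, 0, 0]],
  [25, [-0.86, 0, 0], [0, 0, 0]],
])

```text
time: 16.73
eef_pos: [0.5416, 0.2725, 0.2806]
tcp_rot: [-0.003, 0.703, 0.006, 0.712]
contact_force: [0.7, 0.5, 1.1]
opening: 0.341
```

```bash
python3 st.py
python3 - <<'E'
from h import *
s=ctrl.get_state(); r=R.from_quat(s['tcp_rot']).as_matrix()
T=np.array([.5975,-.1975,s['eef_pos'][2]]); print('shift units',(r.T@(T-s['eef_pos'])/.3).round(3))
ax=np.array([.5427,-.1612]);
c=snap('wrist','w25');g=c['color'];print(g[215:300:8,318].tolist())
E
```

```text
t16.73 [0.5416 0.2725 0.2806] F [0.69 0.52 1.11] M [-0.001  0.01   0.017] open mm 28.98 yaw 0.74 q6 0.29
shift units [-0.004 -1.569  0.166]
[[139, 141, 145], [115, 118, 123], [109, 108, 107], [131, 133, 130], [128, 134, 138], [154, 164, 169], [157, 168, 172], [92, 91, 94], [93, 95, 97], [138, 141, 145], [16, 17, 20]]
```

Request:
play_rows([
  [25, [0, -0.1, 0.01], [0, 0, 0]],
  [25, [0, -0.22, 0.023], [-0.06, 0, 0]],
  [25, [0, -0.34, 0.035], [-0.12, 0, 0]],
  [25, [0, -0.46, 0.048], [-0.18, 0, 0]],
  [25, [0, -0.58, 0.06], [-0.24, 0, 0]],
  [25, [0, -0.7, 0.073], [-0.31, 0, 0]],
  [25, [0, -0.8, 0.083], [-0.31, 0, 0]],
  [25, [0, -0.8, 0.083], [-0.31, 0, 0]],
  [25, [0, -0.8, 0.083], [-0.31, 0, 0]],
])

```text
time: 17.53
eef_pos: [0.566, 0.0305, 0.2698]
tcp_rot: [-0.173, 0.687, 0.174, 0.684]
contact_force: [0.2, -0.2, -1.1]
opening: 0.341
```

```bash
python3 st.py
python3 - <<'E'
from h import *
s=ctrl.get_state(); r=R.from_quat(s['tcp_rot']).as_matrix()
T=np.array([.5975,-.1975,s['eef_pos'][2]]); print('shift units',(r.T@(T-s['eef_pos'])/.3).round(3))
E
```

```text
t17.53 [0.566  0.0305 0.2698] F [ 0.22 -0.23 -1.12] M [ 0.047 -0.037 -0.043] open mm 28.96 yaw 28.43 q6 -0.62
shift units [-0.001 -0.718 -0.27 ]
```

Request:
play_rows([
  [25, [0, -0.1, -0.038], [-0.05, 0, 0]],
  [25, [0, -0.22, -0.083], [-0.11, 0, 0]],
  [25, [0, -0.34, -0.128], [-0.17, 0, 0]],
  [25, [0, -0.46, -0.173], [-0.23, 0, 0]],
  [25, [0, -0.58, -0.218], [-0.29, 0, 0]],
  [25, [0, -0.69, -0.259], [-0.315, 0, 0]],
  [25, [0, -0.718, -0.27], [-0.315, 0, 0]],
  [25, [0, -0.718, -0.27], [-0.315, 0, 0]],
  [25, [0, -0.718, -0.27], [-0.315, 0, 0]],
])

```text
time: 18.28
eef_pos: [0.5988, -0.1946, 0.2708]
tcp_rot: [-0.336, 0.622, 0.338, 0.621]
contact_force: [-0.1, -0.1, -1.4]
opening: 0.34
```

```bash
python3 st.py
python3 - <<'E'
from h import *
for n in('side','wrist','scene'): snap(n,n+'25')
s=ctrl.get_state(); r=R.from_quat(s['tcp_rot']).as_matrix()
T=np.array([.5975,-.1975,s['eef_pos'][2]]); print('shift units',(r.T@(T-s['eef_pos'])/.3).round(3), r[:,0].round(4))
E
```

```text
t18.28 [ 0.5988 -0.1946  0.2708] F [-0.08 -0.14 -1.39] M [ 0.072  0.014 -0.037] open mm 28.88 yaw 56.96 q6 -1.47
shift units [-0.    -0.002 -0.013] [-6.e-04  9.e-04 -1.e+00]
```

Request:
play_rows([
  [25, [0.06, 0, -0.008], [0, 0, 0]],
  [25, [0.14, 0, -0.008], [0, 0, 0]],
  [25, [0.22, 0, -0.008], [0, 0, 0]],
  [25, [0.28, 0, -0.008], [0, 0, 0]],
  [25, [0.32, 0, -0.008], [0, 0, 0]],
  [25, [0.32, 0, -0.008], [0, 0, 0]],
])

```text
time: 18.93
eef_pos: [0.5961, -0.1958, 0.1726]
tcp_rot: [-0.336, 0.622, 0.34, 0.62]
contact_force: [-0.5, -0.5, 0.3]
opening: 0.341
```

```bash
python3 st.py
```

```text
t18.93 [ 0.5961 -0.1958  0.1726] F [-0.5  -0.49  0.25] M [0.001 0.011 0.001] open mm 28.98 yaw 57.06 q6 -1.47
```

No contact and over the hole, so I release.

Request:
play_rows([
  [62, [0, 0, 0], [0, 0, 0]],
  [62, [0, 0, 0], [0, 0, 0]],
  [62, [0, 0, 0], [0, 0, 0]],
  [62, [0, 0, 0], [0, 0, 0]],
  [62, [-0.06, 0, 0], [0, 0, 0]],
  [62, [-0.18, 0, 0], [0, 0, 0]],
  [62, [-0.3, 0, 0], [0, 0, 0]],
  [62, [-0.42, 0, 0], [0, 0, 0]],
  [62, [-0.46, 0, 0], [0, 0, 0]],
  [62, [-0.46, 0, 0], [0, 0, 0]],
])

```text
time: 19.77
eef_pos: [0.5997, -0.1991, 0.3211]
tcp_rot: [-0.341, 0.619, 0.334, 0.624]
contact_force: [0.7, 0.1, -0.2]
opening: 0.621
```

```bash
python3 st.py
python3 - <<'E'
from h import *
for n in('side','wrist','scene'): snap(n,n+'26')
# changed regions scene vs start, and vial locations
for n,p in(('side',(290,358)),('scene',(436,269))):
    a=cv2.imread(f'pics/{n}0.png').astype(int);b=cv2.imread(f'pics/{n}26.png').astype(int)
    d=(cv2.blur(np.abs(a-b).max(2).astype(np.float32),(3,3))>25).astype(np.uint8)
    k,_,st,_=cv2.connectedComponentsWithStats(d); print(n,[x.tolist() for x in st[1:] if x[4]>15])
c=dict(np.load('pics/wrist26.npz'));ax=np.array([.5427,-.1612])
for da in(-15,0,15):
    a=np.radians(-33.3+da); print(da,[c['color'][tuple(proj(c,[ax[0]+r*np.cos(a),ax[1]+r*np.sin(a),.16]).round().astype(int)[::-1])].tolist() for r in(.045,.066,.085)])
A=cv2.resize(cv2.imread('pics/wrist26.png'),(400,250)); B=cv2.resize(cv2.imread('pics/side26.png')[130:230,280:440],(400,250))
cv2.imwrite('pics/fin.png',np.hstack([A,B]))
E
```

```text
t19.77 [ 0.5997 -0.1991  0.3211] F [ 0.67  0.06 -0.15] M [-0.04  -0.052 -0.019] open mm 52.81 yaw 56.97 q6 -1.48
side [[222, 0, 418, 195, 42116], [587, 41, 53, 41, 443], [595, 89, 45, 19, 243], [566, 96, 74, 49, 2249], [600, 132, 6, 5, 26], [497, 147, 120, 219, 7637], [310, 152, 48, 33, 620], [634, 160, 6, 4, 18], [594, 180, 7, 5, 27], [544, 199, 96, 186, 7940], [287, 348, 6, 6, 32], [284, 356, 11, 6, 50], [292, 360, 7, 7, 25]]
scene [[229, 0, 228, 133, 10934], [460, 0, 26, 86, 1433], [507, 0, 26, 100, 957], [281, 53, 105, 157, 7891], [444, 97, 62, 32, 726], [280, 149, 8, 9, 27], [256, 168, 25, 17, 313], [432, 259, 9, 12, 54], [428, 269, 10, 10, 63]]
-15 [[175, 152, 43], [95, 81, 22], [96, 83, 24]]
0 [[177, 154, 42], [94, 79, 25], [92, 79, 26]]
15 [[180, 158, 48], [86, 75, 22], [83, 73, 24]]
```

The viewer's limit is reached, so I'll check numerically that only the hole and knob are non-yellow on the lid.

Run:
```python
from h import *
ax=np.array([.5427,-.1612])
for f in('w1','w23','side26'):
    c=dict(np.load(f'pics/{f}.npz')); S=2000
    n=440; src=np.float32([[0,0],[n,0],[n,n],[0,n]])
    dst=np.float32([proj(c,[ax[0]+(u-n/2)/S,ax[1]-(v-n/2)/S,.16]) for u,v in src])
    t=cv2.warpPerspective(c['color'],cv2.getPerspectiveTransform(dst,src),(n,n))
    h=cv2.cvtColor(t,cv2.COLOR_RGB2HSV); yel=(h[...,0]>18)&(h[...,0]<36)&(h[...,1]>110)&(h[...,2]>(130 if f!='w1' else 100))
    yy,xx=np.mgrid[:n,:n]; m=(~yel&(np.hypot(xx-n/2,yy-n/2)<98*2)).astype(np.uint8)
    k,_,st,ce=cv2.connectedComponentsWithStats(cv2.medianBlur(m,5))
    for s_,q in zip(st[1:],ce[1:]):
        if s_[4]>120: d=(q-n/2)/S*1000*[1,-1]; print(f,'area mm2',s_[4]//4,'at mm',d.round(0),'bearing %.0f r %.0f'%(np.degrees(np.arctan2(d[1],d[0])),np.hypot(*d)))
```

```text
w1 area mm2 5810 at mm [ 31. -22.] bearing -36 r 38
w23 area mm2 6158 at mm [ 33. -19.] bearing -30 r 38
side26 area mm2 3807 at mm [  8. -27.] bearing -75 r 28
```

```bash
python3 -c "
from plant import ctrl
print(ctrl.sign_off())"
```

```text
the job is handed in; nothing more can be done
None
```

The job is handed in at 19.8 s: the sharps bin is open and the empty vial from the tray has gone through the hole.

**What I did:** I pinched both tabs to about 44 mm at the lowest grip setting (20 N) and turned the knob off the closed lock. I then eased the pinch and turned on by feel. After the tabs clicked out at about 0.95 rad I let go, picked up the smaller vial from the tray, and released it over the hole with no contact.

**What went wrong on the way:** On the first pass my eased pinch was still too tight, so the knob ran past the open lock to about 1.43 rad without clicking. That is short of its end stop at 1.70. I pinched lightly, turned it back to just before the lock, and stepped forward again until it clicked. The highest torque I read about the knob's axis was about 0.2 N m, so I don't believe the knob was forced against its lock.

**Last checks:**
- **Tabs:** they measured fully out, about 114 px across against 113 px at rest.
- **Hole:** all nine sample points showed the dark inside of the bin before the drop. After it, six of nine did, and the three nearest the knob read bright yellow, like the lid. I put this down to a small error in my axis estimate, but did not check it.
- **Vial:** it is gone from the tray, and nothing extra shows on the lid. I did not see it inside the bin.
- **Everything else:** the before-and-after scene and side pictures differ only at the arm, the bin lid and the vial's old spot.
- **Not done:** the picture viewer had reached its limit of 12, so the final checks were numeric only.

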